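# Bring the bed stop up to the drilled flange

### The arm

A 6-joint arm with a two-finger parallel gripper is mounted at the origin on the work surface. World frame = base frame: x ahead of the robot, y to its left, z up, the work surface at z = 0. Lengths are in m, angles in rad, forces in N, time in s.
With the tool pointing down it reaches from about 0.375 to 0.975 m from the base axis. Payload 3.8 kg.
Tool frame: the origin (TCP) lies on the centre line of the jaws, within the pads' length; the fingertips stand 17 mm ahead of it and the grasp point (between the pads) lies 2 mm behind it (bot.tip_extent is the distance from the TCP to the fingertips, in m); z points along the fingers, y is the line along which they close (so a half turn about z gives the same grasp; the last joint's range is limited). The gripper opens to 85 mm and grips with 20 to 120 N. Pads are 22 mm wide; open, the fingers measure 114 mm over their backs; the gripper's body (76 mm by 85 mm) begins 54 mm behind the grasp point. The pads swing forward as they close: fully open they stand 13 mm farther back than shut.
Start: joints at [1.302, 0.264, 1.604, -0, 1.274, -0.037], TCP at [0.155, 0.657, 0.248] pointing down, gripper open.
Joint ranges: [-2.63, 2.63], [-0.94, 2.18], [0.31, 2.57], [-1.31, 4.45], [0, 2.66], [-2.55, 2.55]. Speed limits (rad/s): [2.57, 2.57, 3.14, 3.14, 3.14, 3.14].

### API

Orientations are given as a rotation vector (axis times angle).
In Python, from workcell import readout, read_camera, finish_job, bot gives the robot as it stands.
- The arm moves only by the tool jog_arm, never from a script. Its argument "deltas" is one flat list of numbers, 7 for each row, row after row: the shift along the tool's x, y, z in m, then the turn, a rotation vector about the tool's x, y, z in degrees, then the gripper command: -1 is shut, 1 is fully open, values between are in proportion. A call has 1 to 8 rows; each row is the pose to reach, as a shift and turn from the pose commanded when the call began, along the tool's axes at that moment; what a row does not reach only later rows make up. A row lasts 1/10 s, in which the tool goes at most 50 mm and 8.59 degrees, less where a joint would pass 70% of its speed; a pose out of reach is approached as far as the arm can. A call with a gripper value outside its range is refused whole. The fingers move at their own pace and stop on an object; "squeeze" is the grip in N (left out, the last holds). Time passes only in rows, so rows that repeat a pose let the fingers close. It gives the time, the measured TCP pose, the force, the opening and the grip force at its end, in the units of the state.
- readout.read_state(): the state, without advancing time (a new reading comes with each control period).
- read_camera(name): name is "scene" or "top" or "wrist"; returns a dict with "color" (400x640x3 uint8, blue, green, red), "fx", "fy", "cx", "cy" (pixels), "origin" and "attitude" of the camera in the world. Camera axes: x right, y down, z forward; pixel columns grow to the right and rows downward; lengths in m; the calibration is good to about 2 mm. The wrist camera is an equidistant fisheye: a pixel r from the principal point sees the ray r / f radians off the axis. A picture is of the moment at which its call begins. There is no depth.
- finish_job(): hands the job in; it is judged then, once.
The state is a dict: "time": time; "q": joint angles; "joint_vel": joint speeds; "joint_torque": joint torques, N m; "tool_pos": TCP position; "tcp_rot": TCP orientation; "wrist_force": force on the tool from outside, world axes, zero at the start; "torque": the same for the moment, N m; "width": opening from 0.0 (shut) to 1.0 (fully open); "grip_force": force on a finger pad.
Only numpy, scipy, OpenCV 4.12 (cv2) and the standard library are available. Lean on these libraries where they do the work, as an engineer would, in place of code of your own. Each camera call takes 0.05 s, during which the arm holds its last target. There are 200 camera calls.

### The job

Take the sliding stop by its upright post and slide it along the bed until you feel it bear against the drilled flange, the round steel part with the ring of bolt holes. Leave the stop there against the flange and let go; do not shove the flange out of its place, and leave the plain round disc where it lies.

Things in the scene. Friction and masses are not known exactly. Their poses are not given: they have to be found in the camera images.
- stop: Sliding stop: dark steel block 90 (x) by 40 (y) by 30 mm high with a bright round post on top, 26 mm across, its top 105 mm above the block's underside. Origin: middle of the underside, 25 mm above the table. Slides only along its y, to 150 mm either way of mid-bed, with about 2 N of drag, and stays where left. Flat faces at y = +20 and -20 mm. Starts between flange and disc, 35 to 170 mm clear.
- flange: Drilled flange: bright steel round 140 mm across, 36 mm thick, with a dark bore and a ring of 8 dark bolt holes in its top. About 3.8 kg, lying flat and loose on the bed towards either end; stays put under a light push, slides under a hard one (20 to 35 N). Origin: centre of its underside, on the bed 25 mm above the table; z up.
- disc: Plain disc: bright steel round of the same size and weight (140 mm across, 36 mm thick), with no holes, lying loose on the bed towards the other end. Origin: centre of its underside, on the bed 25 mm above the table; z up.
- bed: Slide bed fixed to the table: green plate with bright top, 200 (x) by 580 (y) by 25 mm high, carrying stop, flange and disc. Origin: middle of the underside, on the table; the stop slides along its y. A nut 13 mm high and a punch 10 mm high lie on it beside the stop, clear of its path.
Not all that is in view belongs to the job. What is shaped like the flange but pink or yellow is not meant.

How it is judged:
By the outcome, as a careful person would: the job done as asked, in the order asked, and still so for the second after the job is handed in, with the robot touching nothing.
It also fails if it takes over 29 s, if anything falls off the work surface, if the arm or the gripper's body presses on something with over 40 N, if the wrist force passes 120 N, or if a joint passes its speed limit or range.

## Working session

There is one attempt and no reset: what is moved stays moved. The work goes in short steps, Python scripts to look and compute and a tool call to move; the robot and the scene stay as the last step left them, time stands still between calls to the robot, and variables do not carry over. Pictures are saved under pics/ and viewed, at most 10 in all, crops included, and the job is handed in when it is done.

Besides the shell and the picture viewer there is one more tool, called in YAML: its name, and indented under it one key for each argument. jog_arm: Moves the arm, as the interface text tells. Its arguments: {"type":"object","properties":{"deltas":{"type":"array"},"squeeze":{"type":"number"}},"required":["deltas"]}

```bash
mkdir -p pics; cat > h.py <<'E'
import numpy as np,cv2
from workcell import readout, read_camera, finish_job, bot
def ray(c,u,v,z):
    R=np.array(c['attitude'],float)
    if R.shape!=(3,3):
        from scipy.spatial.transform import Rotation as S
        R=(S.from_rotvec(R) if R.size==3 else S.from_quat(R)).as_matrix()
    d=R@np.array([(u-c['cx'])/c['fx'],(v-c['cy'])/c['fy'],1]); o=np.array(c['origin'])
    return o+d*(z-o[2])/d[2]
E
python3 - <<'E'
from h import *
a=read_camera('top');b=read_camera('scene')
for n,c in(('top',a),('scene',b)):
    cv2.imwrite(f'pics/{n}0.png',c['color']);np.save(f'pics/{n}.npy',c,allow_pickle=True)
    print(n,c['fx'],c['fy'],c['cx'],c['cy'],c['origin'],np.array(c['attitude']).tolist())
print(readout.read_state())
E
```

```text
top 438.93246372132546 438.93246372132546 320.5906046587556 197.7681537240821 [0.30777654 0.02754965 0.98009718] [-2.190909323428934, 2.001588797353002, -0.2304847442887645]
scene 436.7794217544536 436.7794217544536 313.3960094876902 201.29069804395743 [ 0.78753941 -0.43858353  0.94595103] [-2.5316514092961575, -0.6373035655132687, 0.1979896536941209]
{'time': 0.1, 'q': array([ 1.30210437e+00,  2.64663970e-01,  1.60526551e+00,  4.38238902e-06,
        1.27369508e+00, -3.69486733e-02]), 'joint_vel': array([ 0.00053369, -0.0009868 , -0.0039939 , -0.00121102, -0.00194866,
       -0.0017625 ]), 'joint_torque': array([ 6.92245831e-04, -5.16698277e+01, -3.68595421e+01, -6.31266943e-06,
        6.24258479e-03, -5.77401721e-06]), 'tool_pos': array([0.15489359, 0.65633358, 0.24708066]), 'tcp_rot': array([-0.36317305, -3.1202132 ,  0.00315319]), 'wrist_force': array([-0.85881549,  0.72230468,  0.17842663]), 'torque': array([-0.04209113, -0.01224444, -0.04107379]), 'grip_force': 0.0, 'width': 0.9972310092237391}
```

View pics/top0.png

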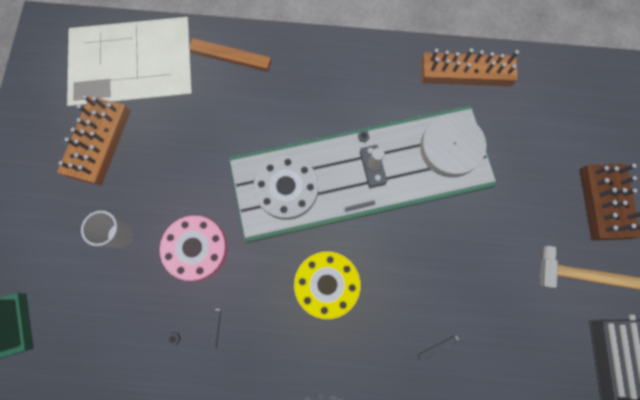

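View pics/scene0.png

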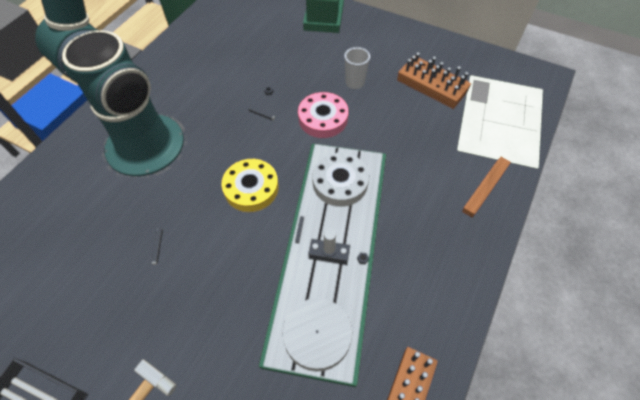

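The top view shows the flange at about (286,185), the plain disc at (454,143), and the stop's block at (373,168) with its post top near (376,155). The bed corners are about (231,159), (472,108), (494,185) and (246,238). In the scene view the flange is at (341,176), the disc at (317,333) and the post top at about (329,241).

```bash
python3 - <<'E'
from h import *
from scipy.spatial.transform import Rotation as S
c=np.load('pics/top.npy',allow_pickle=True).item(); s=np.load('pics/scene.npy',allow_pickle=True).item()
P=[ray(c,*p,.025)[:2] for p in [(231,159),(472,108),(494,185),(246,238)]]
print('bed',np.round(P,3).tolist(), [np.linalg.norm(P[i]-P[i-1]).round(3) for i in range(4)])
ax=(P[0]-P[1])+(P[3]-P[2]);ax/=np.linalg.norm(ax);print('axis to flange',ax,np.degrees(np.arctan2(ax[1],ax[0])))
for n,uv,suv,z in[('flange',(286,185),(341,176),.061),('disc',(454,143),(317,331),.061),('block',(373,168),None,.055),('post',(376,155),(329,241),.13)]:
    print(n,ray(c,*uv,z).round(3),ray(s,*suv,z).round(3) if suv else '', 'along',(ray(c,*uv,z)[:2]-np.mean(P,axis=0))@ax)
st=readout.read_state();R=S.from_rotvec(st['tcp_rot']).as_matrix();print(R.round(3))
a=cv2.resize(c['color'][90:250,220:500],None,fx=2.8,fy=2.8,interpolation=cv2.INTER_CUBIC)
b=cv2.resize(s['color'][220:280,290:380],None,fx=5,fy=5,interpolation=cv2.INTER_CUBIC)[:,:450]
b=np.pad(b,((0,0),(0,a.shape[1]-b.shape[1]),(0,0)))[:150]
b=cv2.resize(s['color'][215:275,290:380],None,fx=5,fy=5);
cv2.imwrite('pics/a.png',a);cv2.imwrite('pics/b.png',b)
E
```

```text
bed [[0.599, 0.256], [0.774, -0.29], [0.592, -0.341], [0.422, 0.199]] [np.float64(0.185), np.float64(0.573), np.float64(0.19), np.float64(0.566)]
axis to flange [-0.30262805  0.95310874] 107.61551865777606
flange [0.54  0.121 0.061] [0.546 0.121 0.061] along 0.17445122901966428
disc [ 0.669 -0.239  0.061] [ 0.672 -0.238  0.061] along -0.20782757122489368
block [ 0.597 -0.064  0.055]  along -0.01978325737440305
post [ 0.602 -0.061  0.13 ] [ 0.616 -0.08   0.13 ] along -0.0181935952995328
[[-0.973  0.23  -0.001]
 [ 0.23   0.973 -0.002]
 [ 0.    -0.002 -1.   ]]
```

View pics/a.png

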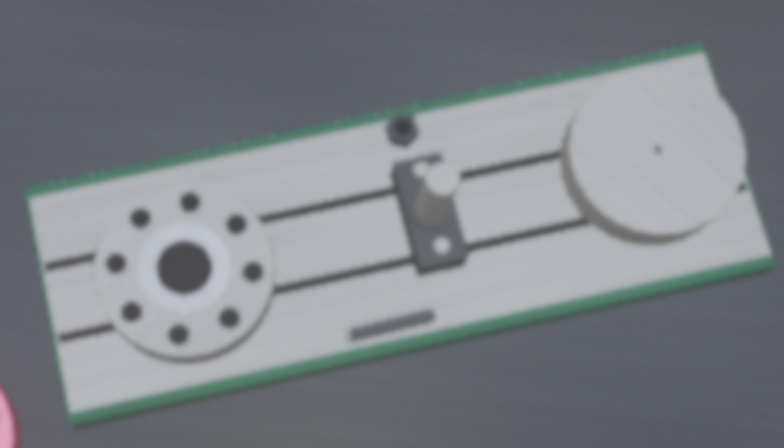

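View pics/b.png

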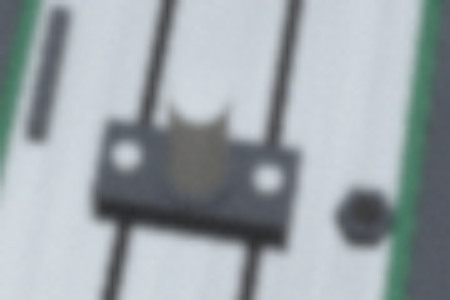

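The enlarged crops put the post top at (377,154) in the top view and about (330,233) in the scene view. The block's top is centred at about (373.5,166). The path from the stop to the flange is clear. I'm now moving to hover over the post, with the jaw line along the bed.

jog_arm:
  deltas: [-0.602,-0.595,0,0,0,-31,1,-0.602,-0.595,0,0,0,-31,1,-0.602,-0.595,0,0,0,-31,1,-0.602,-0.595,0,0,0,-31,1,-0.602,-0.595,0,0,0,-31,1,-0.602,-0.595,0,0,0,-31,1,-0.602,-0.595,0,0,0,-31,1,-0.602,-0.595,0,0,0,-31,1]

```text
time: 0.9
tool_pos: [0.3677, 0.316, 0.248]
tcp_rot: [0.484, -3.104, 0.0]
wrist_force: [0.7, -0.7, 0.6]
width: 1.001
grip_force: 0.0
```

```bash
python3 - <<'E'
from h import *
from scipy.spatial.transform import Rotation as S
c=np.load('pics/top.npy',allow_pickle=True).item(); s=np.load('pics/scene.npy',allow_pickle=True).item()
print('post',ray(c,377.1,154.3,.13),ray(s,330,233,.13),'block',ray(c,373.4,166,.055))
st=readout.read_state();R=S.from_rotvec(st['tcp_rot']).as_matrix();print(st['tool_pos'],R.round(3))
p=ray(c,377.1,154.3,.13);p[2]=.248
print('remaining, tool axes',R.T@(p-st['tool_pos']),'turn',107.6-np.degrees(np.arctan2(R[1,1],R[0,1])))
E
```

```text
post [ 0.60373469 -0.06350655  0.13      ] [ 0.60894018 -0.06209485  0.13      ] block [ 0.60211291 -0.06508002  0.055     ]
[0.36769155 0.31600071 0.24796507] [[-0.952 -0.305 -0.   ]
 [-0.305  0.952 -0.   ]
 [ 0.    -0.    -1.   ]]
remaining, tool axes [-1.09164005e-01 -4.33388216e-01  1.13432649e-05] turn -0.14263364536596157
```

jog_arm:
  deltas: [-0.11,-0.433,0,0,0,0,1,-0.11,-0.433,0,0,0,0,1,-0.11,-0.433,0,0,0,0,1,-0.11,-0.433,0,0,0,0,1,-0.11,-0.433,0,0,0,0,1,-0.11,-0.433,0,0,0,0,1,-0.11,-0.433,0,0,0,0,1,-0.11,-0.433,0,0,0,0,1]

```text
time: 1.7
tool_pos: [0.5796, -0.0233, 0.2479]
tcp_rot: [0.483, -3.104, -0.001]
wrist_force: [0.6, 0.2, -0.0]
width: 0.999
grip_force: 0.0
```

jog_arm:
  deltas: [-0.003,-0.025,0,0,0,0,1,-0.005,-0.045,0,0,0,0,1,-0.005,-0.045,0,0,0,0,1]

```text
time: 2.0
tool_pos: [0.598, -0.0647, 0.2476]
tcp_rot: [0.48, -3.104, 0.0]
wrist_force: [-0.5, 0.3, 0.1]
width: 1.004
grip_force: 0.0
```

```bash
python3 - <<'E'
from h import *
st=readout.read_state();print(st['tool_pos'],st['wrist_force'])
c=read_camera('wrist');np.save('pics/w.npy',c,allow_pickle=True);cv2.imwrite('pics/w.png',c['color']);print({k:c[k] for k in c if k!='color'})
E
```

```text
[ 0.59796142 -0.06471189  0.24763638] [-0.54967239  0.30595475  0.13844169]
{'fx': 309.70691628693146, 'fy': 309.70691628693146, 'cx': 316.03355249444184, 'cy': 197.9938239613656, 'origin': array([ 0.53383592, -0.08533162,  0.37264273]), 'attitude': array([1.75112387, 2.39206632, 0.32730571])}
```

View pics/w.png

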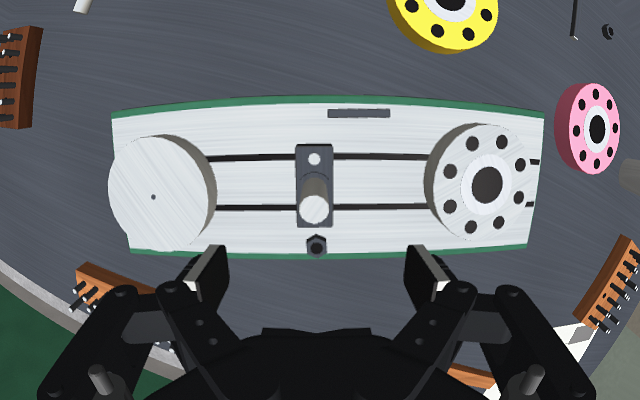

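The wrist view shows the post top at (314,209), the flange centre at (487,185) with its near edge at about (426,183), and the disc centre at (153,197). The jaws line up with the bed slots.

```bash
python3 - <<'E'
from h import *
from scipy.spatial.transform import Rotation as S
c=np.load('pics/w.npy',allow_pickle=True).item()
def fr(u,v,z):
    x,y=(u-c['cx'])/c['fx'],(v-c['cy'])/c['fy'];t=np.hypot(x,y)
    d=S.from_rotvec(c['attitude']).as_matrix()@np.array([x/t*np.sin(t),y/t*np.sin(t),np.cos(t)]);o=c['origin'];return o+d*(z-o[2])/d[2]
st=readout.read_state();R=S.from_rotvec(st['tcp_rot']).as_matrix()
for n,p in dict(post=fr(314,209,.13),flange=fr(487,185,.061),disc=fr(153,197,.061),s1=fr(218,158.3,.025),s2=fr(428,156.5,.025),s3=fr(218,208,.025),s4=fr(428,207,.025)).items():
    print(n,p.round(4),'tool',(R.T@(p-st['tool_pos'])).round(4))
E
```

```text
post [ 0.6075 -0.0635  0.13  ] tool [-0.0097 -0.0034  0.1177]
flange [0.5421 0.1242 0.061 ] tool [-0.0042  0.1952  0.1869]
disc [ 0.6719 -0.2381  0.061 ] tool [-0.0183 -0.1894  0.1865]
s1 [ 0.6146 -0.1796  0.025 ] tool [ 0.0186 -0.1163  0.2226]
s2 [0.5375 0.0549 0.025 ] tool [0.0211 0.1305 0.2228]
s3 [ 0.674  -0.1657  0.025 ] tool [-0.0422 -0.1211  0.2225]
s4 [0.5952 0.079  0.025 ] tool [-0.0413  0.1359  0.2228]
```

jog_arm:
  deltas: [-0.01,-0.003,0.03,0,0,0,1,-0.01,-0.003,0.07,0,0,0,1,-0.01,-0.003,0.11,0,0,0,1,-0.01,-0.003,0.14,0,0,0,1,-0.01,-0.003,0.15,0,0,0,1,-0.01,-0.003,0.15,0,0,0,1]

```text
time: 2.65
tool_pos: [0.6061, -0.061, 0.0966]
tcp_rot: [0.485, -3.1, -0.002]
wrist_force: [-0.8, 0.1, 0.1]
width: 1.003
grip_force: 0.0
```

jog_arm:
  deltas: [0,0,0,0,0,0,-1,0,0,0,0,0,0,-1,0,0,0,0,0,0,-1,0,0,0,0,0,0,-1,0,0,0,0,0,0,-1,0,0,0,0,0,0,-1,0,0,0,0,0,0,-1,0,0,0,0,0,0,-1]
  squeeze: 25

```text
time: 3.45
tool_pos: [0.609, -0.0628, 0.0998]
tcp_rot: [-0.483, 3.102, -0.001]
wrist_force: [-0.8, 0.1, 6.5]
width: 0.293
grip_force: 25.0
```

jog_arm:
  deltas: [0,0.008,0,0,0,0,-1,0,0.02,0,0,0,0,-1,0,0.035,0,0,0,0,-1,0,0.05,0,0,0,0,-1,0,0.062,0,0,0,0,-1,0,0.072,0,0,0,0,-1,0,0.08,0,0,0,0,-1,0,0.08,0,0,0,0,-1]

```text
time: 4.25
tool_pos: [0.5838, 0.0146, 0.0998]
tcp_rot: [-0.484, 3.103, 0.0]
wrist_force: [-4.0, 1.4, 8.5]
width: 0.299
grip_force: 25.4
```

jog_arm:
  deltas: [0,0.002,0,0,0,0,-1,0,0.004,0,0,0,0,-1,0,0.006,0,0,0,0,-1,0,0.008,0,0,0,0,-1,0,0.01,0,0,0,0,-1]

```text
time: 4.75
tool_pos: [0.5812, 0.0227, 0.0998]
tcp_rot: [-0.484, 3.103, -0.002]
wrist_force: [-2.5, -2.4, 8.2]
width: 0.299
grip_force: 25.3
```

jog_arm:
  deltas: [0,0.001,0,0,0,0,-1,0,0.002,0,0,0,0,-1,0,0.003,0,0,0,0,-1,0,0.004,0,0,0,0,-1,0,0.005,0,0,0,0,-1,0,0.006,0,0,0,0,-1]

```text
time: 5.35
tool_pos: [0.5793, 0.0284, 0.0998]
tcp_rot: [-0.484, 3.103, -0.002]
wrist_force: [-2.7, -2.0, 8.1]
width: 0.295
grip_force: 25.3
```

jog_arm:
  deltas: [0,0.001,0,0,0,0,-1,0,0.002,0,0,0,0,-1,0,0.003,0,0,0,0,-1]

```text
time: 5.65
tool_pos: [0.5784, 0.0312, 0.0998]
tcp_rot: [-0.484, 3.103, -0.002]
wrist_force: [-3.4, -3.2, 8.7]
width: 0.298
grip_force: 25.3
```

jog_arm:
  deltas: [0,0.001,0,0,0,0,-1,0,0.002,0,0,0,0,-1,0,0.003,0,0,0,0,-1]

```text
time: 5.95
tool_pos: [0.5775, 0.034, 0.0998]
tcp_rot: [-0.484, 3.103, -0.002]
wrist_force: [-3.2, -2.2, 8.8]
width: 0.296
grip_force: 25.3
```

jog_arm:
  deltas: [0,0.001,0,0,0,0,-1,0,0.002,0,0,0,0,-1]

```text
time: 6.15
tool_pos: [0.5768, 0.036, 0.0998]
tcp_rot: [-0.484, 3.103, -0.002]
wrist_force: [-2.7, -2.7, 8.3]
width: 0.294
grip_force: 25.3
```

jog_arm:
  deltas: [0,0.0007,0,0,0,0,-1,0,0.0014,0,0,0,0,-1]

```text
time: 6.35
tool_pos: [0.5764, 0.0373, 0.0998]
tcp_rot: [-0.484, 3.103, -0.002]
wrist_force: [-1.8, -3.5, 8.2]
width: 0.298
grip_force: 25.3
```

jog_arm:
  deltas: [0,0.0007,0,0,0,0,-1,0,0.0014,0,0,0,0,-1]

```text
time: 6.55
tool_pos: [0.576, 0.0386, 0.0999]
tcp_rot: [-0.484, 3.103, -0.002]
wrist_force: [-2.1, -3.3, 8.5]
width: 0.296
grip_force: 25.3
```

jog_arm:
  deltas: [0,0.0007,0,0,0,0,-1,0,0.0014,0,0,0,0,-1]

```text
time: 6.75
tool_pos: [0.5755, 0.04, 0.0998]
tcp_rot: [-0.484, 3.103, -0.002]
wrist_force: [-2.6, -3.3, 8.3]
width: 0.297
grip_force: 25.3
```

```bash
python3 - <<'E'
from h import *
c=read_camera('wrist');cv2.imwrite('pics/w2.png',c['color'])
st=readout.read_state();print(st['tool_pos'],st['wrist_force'],st['torque'])
E
```

```text
[0.57549483 0.04006079 0.09980731] [-1.97328789 -2.97564043  7.75870259] [-0.4300253   0.34788147 -0.01484321]
```

View pics/w2.png

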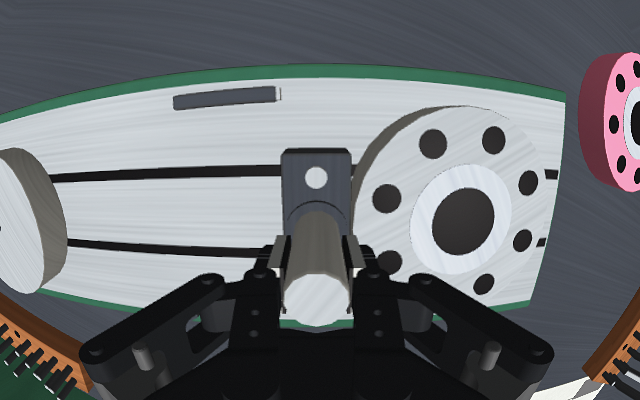

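The block's right face is at about column 351. The flange's near edge is at column 353-355, so the gap is only a few mm. I'll creep forward in small steps.

jog_arm:
  deltas: [0,0.0005,0,0,0,0,-1,0,0.001,0,0,0,0,-1]

```text
time: 7.0
tool_pos: [0.5754, 0.0403, 0.0998]
tcp_rot: [-0.484, 3.103, -0.004]
wrist_force: [-2.7, -6.0, 7.2]
width: 0.294
grip_force: 25.4
```

jog_arm:
  deltas: [0,0.0005,0,0,0,0,-1,0,0.001,0,0,0,0,-1]

```text
time: 7.2
tool_pos: [0.5754, 0.0403, 0.0998]
tcp_rot: [-0.485, 3.102, -0.006]
wrist_force: [-0.2, -9.6, 7.1]
width: 0.298
grip_force: 25.6
```

The tool has stopped with about 9 N of axial force, so the stop is bearing on the flange. Releasing it now.

jog_arm:
  deltas: [0,0,0,0,0,0,-0.2,0,0,0,0,0,0,0.3,0,0,0,0,0,0,1,0,0,0,0,0,0,1,0,0,0,0,0,0,1,0,0,0,0,0,0,1,0,0,0,0,0,0,1]

```text
time: 7.9
tool_pos: [0.5745, 0.0425, 0.0982]
tcp_rot: [0.484, -3.104, -0.0]
wrist_force: [0.9, 0.0, 0.3]
width: 0.998
grip_force: 0.0
```

jog_arm:
  deltas: [0,0,-0.02,0,0,0,1,0,0,-0.05,0,0,0,1,0,0,-0.08,0,0,0,1,0,0,-0.11,0,0,0,1,0,0,-0.14,0,0,0,1,0,0,-0.15,0,0,0,1,0,0,-0.15,0,0,0,1]

```text
time: 8.6
tool_pos: [0.5757, 0.0425, 0.2503]
tcp_rot: [-0.483, 3.1, -0.001]
wrist_force: [-0.6, 0.4, -1.3]
width: 0.999
grip_force: 0.0
```

```bash
python3 - <<'E'
from h import *
c=read_camera('wrist');np.save('pics/w3.npy',c,allow_pickle=True);cv2.imwrite('pics/w3.png',c['color'])
st=readout.read_state();print(st['tool_pos'],st['wrist_force'],st['width'])
E
```

```text
[0.57459741 0.04249938 0.24819828] [-0.69532183 -0.58895517 -0.21330708] 1.0032216326527859
```

View pics/w3.png

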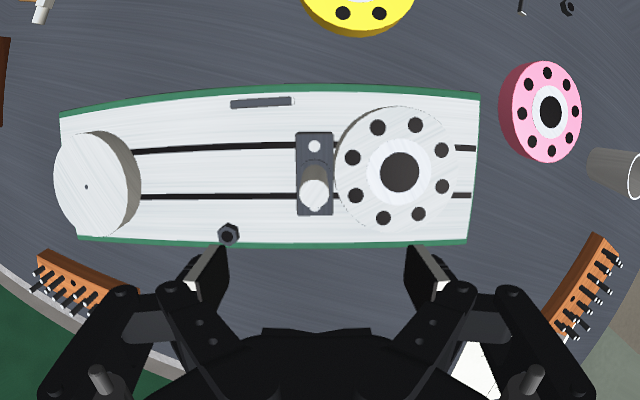

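The block's right face (column 333) meets the flange's edge (column 334). The gripper is open and clear, and the disc is still in its place at about (86,187).

```bash
python3 -c "
from h import *
print(finish_job())"
```

```text
the job is handed in; nothing more can be done
None
```

The stop was slid along the bed until it bore on the drilled flange with about 9 N, then released and left against it. The tool stalled on contact, so the flange was not shoved, the disc was never touched, and I handed the job in at about 9 s.

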